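# Transfer a row of reactor samples to the analysis rack in order

### The job

The four unlabelled bottles in the grey sampling carrier were drawn from the reactor one after another, the first in the cell next to the carrier's handle. Move them to the wire analysis rack in the same order, the first in the cell next to the white card, one bottle to a cell, each standing upright on the rack's floor. Keep the bottles upright, do not drop them, and leave the beaker, the brown jar and the wash bottle where they are.

Things in the scene. Friction and masses are not known exactly. Their poses are not given: they have to be found in the camera images.
- sample_carrier: Grey trough, fixed at any yaw, holds the bottles at first: 251 x 65 mm, 32 high; a row of 4 open square cells, 59 mm inside, pitch 62, floor 4 thick. A black bow handle stands out 30 mm from its first end. Origin: centre of underside, on the table; x along the row to the handle, z up. Cells 1 to 4 centred at x = +93, +31, -31, -93 mm, y = 0; cell 1 is next to the handle.
- analysis_rack: Empty steel wire rack, fixed at any yaw: 252 x 66 mm, top wires 32 mm high; a row of 4 open square cells, 58 mm inside, pitch 62, sheet floor 4 thick. A sloped holder with a blank white card in a black frame stands out 31 mm from its first end. Origin: centre of underside, on the table; x along the row to the card, z up. Cells 1 to 4 centred at x = +93, +31, -31, -93 mm, y = 0; cell 1 is next to the card.
- sample_1: The first sample: closed round white plastic bottle, like the other three; known by its place: at the start in cell 1 of the sampling carrier, counted from the handle. Body 40 mm across up to 70 mm height, then a shoulder and a 35 mm cap; 95 mm high over all, about 0.1 kg. Origin: centre of its underside, z up along the bottle.
- sample_2: The second sample: closed round white plastic bottle, like the other three; known by its place: at the start in cell 2 of the sampling carrier, counted from the handle. Body 40 mm across up to 70 mm height, then a shoulder and a 35 mm cap; 95 mm high over all, about 0.1 kg. Origin: centre of its underside, z up along the bottle.
- sample_3: The third sample: closed round white plastic bottle, like the other three; known by its place: at the start in cell 3 of the sampling carrier, counted from the handle. Body 40 mm across up to 70 mm height, then a shoulder and a 35 mm cap; 95 mm high over all, about 0.1 kg. Origin: centre of its underside, z up along the bottle.
- sample_4: The fourth sample: closed round white plastic bottle, like the other three; known by its place: at the start in cell 4 of the sampling carrier, counted from the handle. Body 40 mm across up to 70 mm height, then a shoulder and a 35 mm cap; 95 mm high over all, about 0.1 kg. Origin: centre of its underside, z up along the bottle.
- beaker: Empty glass beaker standing on the table beyond the racks, 70 mm across, 95 mm high; a bystander. Origin: centre of its underside.
- standard_jar: Brown glass jar with a black cap, 60 mm across, 85 mm high, standing on the table; a bystander. Origin: centre of its underside.
- wash_bottle: White wash bottle with a blue cap and bent spout, 60 mm across, 175 mm high with its spout, standing on the table; a bystander. Origin: centre of its underside.
There are look-alikes about, which are no part of the job. Leave any blue or yellow look-alike of the sample_2 alone.

How it is judged (in metres and radians):
At the end, for the whole second after the job is handed in: Samples 1, 2, 3 and 4 stand in cells 1, 2, 3 and 4 of the analysis rack counted from its card end: each within 13 mm of its cell's centre along and across the rack, its underside within 5 mm of the rack's floor, within 0.1 rad of upright, at rest and released (x of sample_1 in the frame of analysis_rack between 0.08 and 0.106 m and y of sample_1 in the frame of analysis_rack between -0.013 and 0.013 m and z of sample_1 in the frame of analysis_rack between -0.001 and 0.009 m and angle between each of sample_1, sample_2, sample_3, sample_4's own z axis and vertical below 0.1 rad and linear speed of each of sample_1, sample_2, sample_3, sample_4 below 0.02 m/s and angular speed of each of sample_1, sample_2, sample_3, sample_4 below 0.2 rad/s and x of sample_2 in the frame of analysis_rack between 0.018 and 0.044 m and y of sample_2 in the frame of analysis_rack between -0.013 and 0.013 m and z of sample_2 in the frame of analysis_rack between -0.001 and 0.009 m and x of sample_3 in the frame of analysis_rack between -0.044 and -0.018 m and y of sample_3 in the frame of analysis_rack between -0.013 and 0.013 m and z of sample_3 in the frame of analysis_rack between -0.001 and 0.009 m and x of sample_4 in the frame of analysis_rack between -0.106 and -0.08 m and y of sample_4 in the frame of analysis_rack between -0.013 and 0.013 m and z of sample_4 in the frame of analysis_rack between -0.001 and 0.009 m); the robot touches nothing.
It fails at once if a sample bottle tipped more than about 35 degrees (angle between any of sample_1, sample_2, sample_3, sample_4's own z axis and vertical above 0.6 rad).
It fails at once if a sample bottle was dropped or thrown: it moved faster than 0.75 m/s out of the fingers (a free fall of about 30 mm) ((linear speed of sample_1 above 0.75 m/s and contact force between the fingers and sample_1 below 0.05 N) or (linear speed of sample_2 above 0.75 m/s and contact force between the fingers and sample_2 below 0.05 N) or (linear speed of sample_3 above 0.75 m/s and contact force between the fingers and sample_3 below 0.05 N) or (linear speed of sample_4 above 0.75 m/s and contact force between the fingers and sample_4 below 0.05 N)).
It fails at once if the beaker, the jar or the wash bottle was pushed more than 25 mm (distance of any of beaker, standard_jar, wash_bottle from where it was at the start of the episode above 0.025 m).
It fails at once if the beaker, the jar or the wash bottle was tipped (angle between any of beaker, standard_jar, wash_bottle's own z axis and vertical above 0.4 rad).
It also fails if it takes over 104 s, if anything falls off the work surface, if the arm or the gripper's body presses on something with over 40 N, if the wrist force passes 120 N, or if a joint passes its speed limit or range.

### The arm

A 6-joint arm with a two-finger parallel gripper is mounted at the origin on the work surface. World frame = base frame: x ahead of the robot, y to its left, z up, the work surface at z = 0. Lengths are in mm, angles in rad, forces in N, time in s.
With the tool pointing down it reaches from about 375 to 975 mm from the base axis. Payload 3.8 kg.
Tool frame: the origin (TCP) lies at the centre of the arm's flange, where the gripper is bolted on; the fingertips stand 173 mm ahead of it and the grasp point (between the pads) lies 155 mm ahead of it; z points along the fingers, y is the line along which they close (so a half turn about z gives the same grasp; the last joint's range is limited). The gripper opens to 85 mm and grips with 20 to 120 N. Pads are 22 mm wide; open, the fingers measure 114 mm over their backs; the gripper's body (76 mm by 85 mm) begins 54 mm behind the grasp point. The pads swing forward as they close: fully open they stand 13 mm farther back than shut.
Start: joints at [-1.218, 0.264, 1.604, -0, 1.274, -0.037], TCP at [256.497, -624.363, 404.68] pointing down, gripper open.
Joint ranges: [-2.63, 2.63], [-0.94, 2.18], [0.31, 2.57], [-1.31, 4.45], [0, 2.66], [-2.55, 2.55]. Speed limits (rad/s): [2.57, 2.57, 3.14, 3.14, 3.14, 3.14].

### API

Orientations are given as a unit quaternion [w, x, y, z].
In Python, from station import telemetry, imaging, ticket gives the robot as it stands.
- The arm moves only by the tool servo_tool, never from a script. Its argument "commands" is a list of rows, each an object with "hand": the finger opening in mm, from 0 to 85.4; "translation": the shift along the tool's x, y, z in mm, a list of three; "delta_rot": the turn, a rotation vector about the tool's x, y, z in rad, a list of three. A call has 1 to 10 rows; each row is the pose to reach, as a shift and turn from the pose commanded when the call began, along the tool's axes at that moment; what a row does not reach only later rows make up. A row lasts 1/12 s, in which the tool goes at most 41.7 mm and 7.16 degrees, less where a joint would pass 70% of its speed; a pose out of reach is approached as far as the arm can. A call with a gripper value outside its range is refused whole. The fingers move at their own pace and stop on an object; "force" is the grip in N (left out, the last holds). Time passes only in rows, so rows that repeat a pose let the fingers close. It gives the time, the measured TCP pose, the force, the opening and the grip force at its end, in the units of the state.
- telemetry.get_state(): the state, without advancing time (a new reading comes with each control period).
- imaging.read_camera(name): name is "side" or "top"; returns (picture, depth): 420x560x3 uint8, blue, green, red; 420x560 float32, mm along the optical axis (not along the pixel's ray), 0 where there is no reading.
- imaging.calibration(name): a dict with "fx", "fy", "cx", "cy" (pixels), "k1" (the pictures are not rectified: a ray, as slopes to the right and down, at radius r is drawn at 1 + k1 r^2 times it, then the intrinsics apply), "R" (3x3) and "t" (3): a world point X has camera coordinates R X + t. Camera axes: x right, y down, z forward; pixel columns grow to the right and rows downward; lengths in mm; the calibration is good to about 2 mm. A picture is of the moment at which its call begins. calibration takes no time and is no camera call.
- ticket.hand_in(): hands the job in; it is judged then, once.
The state is a dict: "clock": time; "joint_pos": joint angles; "joint_vel": joint speeds; "effort": joint torques, N m; "eef_pos": TCP position; "orientation": TCP orientation; "wrist_force": force on the tool from outside, world axes, zero at the start; "wrist_torque": the same for the moment, N m; "width": opening from 0.0 (shut) to 1.0 (fully open); "gripper_force": force on a finger pad.
Only numpy, scipy, OpenCV 4.12 (cv2) and the standard library are available. Lean on these libraries where they do the work, as an engineer would, in place of code of your own. Each camera call takes 0.05 s, during which the arm holds its last target. There are 200 camera calls.

## Working session

There is one attempt and no reset: what is moved stays moved. The work goes in short steps, Python scripts to look and compute and a tool call to move; the robot and the scene stay as the last step left them, time stands still between calls to the robot, and variables do not carry over. Pictures are saved under pics/ and viewed, at most 14 in all, crops included, and the job is handed in when it is done.

Besides the shell and the picture viewer there is one more tool, called after ">>>" by a JSON object that holds its "fn" and its "kwargs". servo_tool: Moves the arm, as the interface text tells. Its arguments: {"type":"object","properties":{"commands":{"type":"array"},"force":{"type":"number"}},"required":["commands"]}

```bash
mkdir -p pics; ls
python3 - <<'E'
from station import telemetry, imaging
import cv2,numpy as np
for n in("top","side"):
    p,d=imaging.read_camera(n); cv2.imwrite(f"pics/{n}0.png",p); np.savez(f"{n}0.npz",p=p,d=d)
    print(n,imaging.calibration(n))
print(telemetry.get_state())
E
```

```text
pics
top {'fx': 404.6779641295683, 'fy': 404.6779641295683, 'cx': 276.0930916542674, 'cy': 214.76083342220758, 'k1': -0.047222954970855366, 'R': array([[-1.07140288e-01, -9.94243909e-01, -8.60992313e-05],
       [-9.71693482e-01,  1.04728579e-01, -2.11763315e-01],
       [ 2.10553403e-01, -2.26047204e-02, -9.77320977e-01]]), 't': array([ 51.09750684, 551.00961771, 964.88493056])}
side {'fx': 395.4971307969503, 'fy': 395.4971307969503, 'cx': 284.6350091448341, 'cy': 208.13999124551282, 'k1': 0.002356453022620766, 'R': array([[-0.73051218, -0.68261492,  0.01971892],
       [-0.44681224,  0.45592834, -0.76973253],
       [ 0.51644049, -0.57110964, -0.63806191]]), 't': array([389.06547545, 261.23453065, 788.25412732])}
{'clock': 0.1, 'joint_pos': array([-1.21787435e+00,  2.64657879e-01,  1.60524963e+00,  2.92139017e-06,
        1.27369940e+00, -3.68904005e-02]), 'joint_vel': array([-0.00063724, -0.00158748, -0.00240801, -0.00189046, -0.00057426,
        0.00054276]), 'effort': array([ 9.13492877e-04, -5.16706395e+01, -3.68589842e+01, -5.08160520e-05,
        6.20447725e-03, -5.98676181e-06]), 'eef_pos': array([ 256.40566487, -624.06359228,  403.4930189 ]), 'orientation': array([-9.94803106e-04,  9.81065428e-01,  1.93673982e-01, -1.57102241e-04]), 'wrist_force': array([-1.05116343,  0.46661372, -0.37664367]), 'wrist_torque': array([-0.00854385, -0.01170204, -0.01722789]), 'gripper_force': 0.0, 'width': 1.0008313173354635}
```

View pics/top0.png

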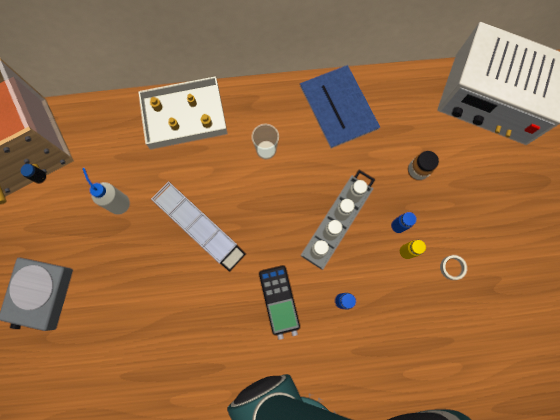

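View pics/side0.png

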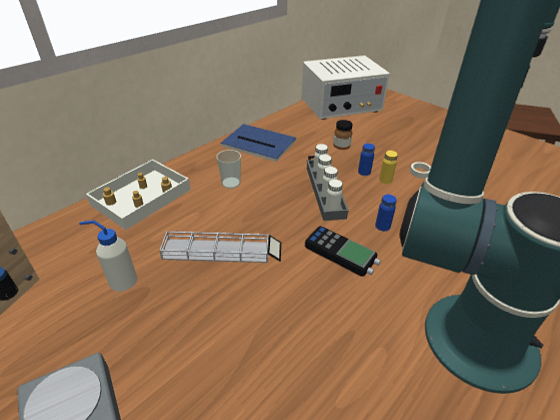

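The top view shows the carrier with its handle at about (365,178). Its four white caps are at about (360,187), (347,206), (335,228) and (321,248), which are samples 1 to 4. The wire rack runs from (165,190) to the white card at (233,260). The blue and yellow bottles at (404,222), (414,248) and (346,300) are look-alikes standing outside the carrier, so I'll leave them alone. I'll confirm with a crop and measure.

```bash
cat > h.py <<'E'
import numpy as np, cv2
from station import imaging
def rays(n,uv):
    c=imaging.calibration(n); k=np.array([[c['fx'],0,c['cx']],[0,c['fy'],c['cy']],[0,0,1]])
    x=cv2.undistortPoints(np.float64(uv).reshape(-1,1,2),k,np.array([c['k1'],0,0,0,0.]),None).reshape(-1,2)
    return c['R'],c['t'],np.c_[x,np.ones(len(x))]
def plane(n,uv,z):
    R,t,r=rays(n,uv); o=-R.T@t; d=r@R
    return o+d*((z-o[2])/d[:,2])[:,None]
def cloud(n,d):
    v,u=np.mgrid[:d.shape[0],:d.shape[1]]
    R,t,r=rays(n,np.c_[u.ravel(),v.ravel()])
    return ((r*d.reshape(-1,1)-t)@R).reshape(*d.shape,3)
E
python3 - <<'E'
from h import *
for n,(x0,y0,x1,y1) in dict(top=(300,165,380,272),side=(300,140,355,220)).items():
    f=np.load(n+"0.npz"); p,d=f['p'],f['d']; C=cloud(n,d)
    s=cv2.cvtColor(p,cv2.COLOR_BGR2HSV)
    m=np.zeros(d.shape,bool); m[y0:y1,x0:x1]=1
    cap=m&(s[...,1]<50)&(s[...,2]>120)&(C[...,2]>91)&(C[...,2]<108)&(d>0)
    k,l,st,ce=cv2.connectedComponentsWithStats(cap.astype(np.uint8))
    for i in range(1,k):
        if st[i,4]>15:
            pts=C[l==i]; zz=np.median(pts[:,2]); 
            uv=np.c_[np.where(l==i)[1],np.where(l==i)[0]]
            (cx,cy),r=cv2.minEnclosingCircle(plane(n,uv,99)[:,:2].astype(np.float32))
            print(n,"cap",ce[i].round(1),st[i,4],"z",zz.round(1),"circ",round(cx,1),round(cy,1),"r",round(r,1))
    # whole-structure boxes
    for nm,(a,b,c_,e) in (dict(rack=(140,170,250,280),carr=(295,160,385,275)) if n=="top" else dict(rack=(150,220,290,270))).items():
        m=np.zeros(d.shape,bool); m[b:e,a:c_]=1
        m&=(s[...,1]<90)&(C[...,2]>1)&(C[...,2]<40)&(d>0)
        k,l,st,ce=cv2.connectedComponentsWithStats(m.astype(np.uint8)); i=1+st[1:,4].argmax()
        P=C[l==i]; print(n,nm,st[i,4],"z pct",np.percentile(P[:,2],[2,20,50,80,98]).round(1))
        (c,sz,an)=cv2.minAreaRect(P[:,:2].astype(np.float32)); print(np.round(c,1),np.round(sz,1),round(an,2))
p=np.load("top0.npz")['p']; q=cv2.resize(p[150:285,140:440],None,fx=2.6,fy=2.6,interpolation=cv2.INTER_CUBIC); cv2.imwrite("pics/crop1.png",q)
E
```

```text
top cap [359.5 186.4] 147 z 99.3 circ 593.4 -219.1 r 17.8
top cap [346.6 205.3] 150 z 99.2 circ 550.6 -180.5 r 17.9
top cap [334.9 226.6] 164 z 98.9 circ 500.2 -145.1 r 17.9
top cap [321.3 247. ] 165 z 98.9 circ 455.3 -106.7 r 17.8
top rack 2560 z pct [ 1.4  3.4  5.6 25.6 34. ]
[557.9 201.2] [288.8  67.2] 41.82
top carr 1448 z pct [ 1.5  4.2 12.5 32.1 36.1]
[ 535.8 -173.1] [ 68.9 277.1] 50.65
side cap [321.3 147.1] 59 z 98.1 circ 592.2 -217.1 r 17.5
side cap [324.8 157.9] 66 z 98.0 circ 547.0 -178.5 r 17.2
side cap [330.6 170.1] 71 z 97.8 circ 498.2 -142.4 r 17.0
side cap [335.1 183.3] 85 z 97.8 circ 453.0 -102.4 r 17.0
side rack 2663 z pct [ 1.4  2.8  4.6 24.9 32.3]
[566.3 190.2] [289.6 102. ] 41.29
```

View pics/crop1.png

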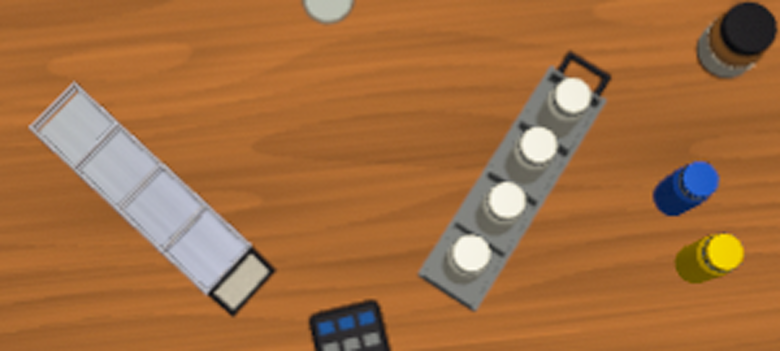

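The crop confirms it: white caps in the carrier, handle at the top right end, card at the rack's lower right end. Next I'll refine the rack's frame from its wire tops and floor, and check the bystanders' heights.

Run:
```python
from h import *
for n,(a,b,c_,e) in dict(top=(140,170,250,280),side=(150,220,290,270)).items():
    f=np.load(n+"0.npz"); p,d=f['p'],f['d']; C=cloud(n,d); s=cv2.cvtColor(p,cv2.COLOR_BGR2HSV)
    m=np.zeros(d.shape,bool); m[b:e,a:c_]=1
    g=m&(s[...,1]<90)&(d>0)
    th=np.deg2rad(41.8); ex=-np.array([np.cos(th),np.sin(th)]); ey=np.array([-ex[1],ex[0]])
    for nm,lo,hi in(("floor",1.5,7),("wire",26,37)):
        P=C[g&(C[...,2]>lo)&(C[...,2]<hi)][:,:2]
        x=(P-[569,211])@ex; y=(P-[569,211])@ey; k=(abs(y)<60)&(abs(x)<190); x,y,P=x[k],y[k],P[k]
        print(n,nm,len(P),"x",np.percentile(x,[0,1,3,97,99,100]).round(1),"y",np.percentile(y,[0,1,3,97,99,100]).round(1))
        print("  minrect",[np.round(q,2) for q in cv2.minAreaRect(P.astype(np.float32))])
        if nm=="wire": print("  hist x",np.histogram(x,np.arange(-140,172,6))[0])
        k=abs(x)<115; print("  axis",np.rad2deg(np.arctan2(*np.polyfit(x[k],y[k],1)[:1],1)).round(2), "ymid",[np.round((y[k&(x>q)&(x<q+50)].min()+y[k&(x>q)&(x<q+50)].max())/2,1) for q in(-110,-50,0,60)])
```

```text
top floor 1515 x [-129.3 -120.2 -115.4  117.7  121.8  158.7] y [-33.5 -27.9 -26.7  29.1  30.2  30.8]
  minrect [array([557.23, 202.15]), array([287.93,  64.32]), np.float64(41.87)]
  axis 0.02 ymid [np.float64(-1.4), np.float64(-1.3), np.float64(-1.3), np.float64(1.3)]
top wire 509 x [-122.3 -121.  -119.9  137.1  138.9  140.4] y [-32.2 -31.8 -31.6  32.9  33.2  33.6]
  minrect [array([562.7 , 204.46]), array([262.7 ,  65.72]), np.float64(41.82)]
  hist x [ 0  0  1 39  5  5  7  4  5  5  8  4  9 34  9  6  3  7  5  6  8  5  7 14
 35  7  6  7  5  6  6  7  7  7 43  7  6  6  5  6  8  9  7  6 31 60 26  0
  0  0  0]
  axis 0.04 ymid [np.float64(0.9), np.float64(0.7), np.float64(0.9), np.float64(0.6)]
side floor 1452 x [-121.1 -118.3 -114.2  120.2  128.6  160.3] y [-36.4 -35.1 -34.1  28.9  30.6  49.6]
  minrect [array([558.78, 193.33]), array([281.37,  85.78]), np.float64(42.13)]
  axis -0.06 ymid [np.float64(6.2), np.float64(-2.2), np.float64(-2.1), np.float64(6.8)]
side wire 518 x [-121.3 -120.5 -119.1  134.1  135.7  137.5] y [-36.5 -35.6 -35.1  31.2  32.   33.1]
  minrect [array([561.86, 206.82]), array([258.8 ,  69.56]), np.float64(41.84)]
  hist x [ 0  0  0 37  8  7  7  8  6  9  7  8 10 34 13  9  6  8  7  8  7  8  8 16
 33  6  9  6 10  8  6  8  6  9 38  7  8  7  5  9  6 12  6  8 38 38  4  0
  0  0  0]
  axis 1.3 ymid [np.float64(-1.7), np.float64(-2.2), np.float64(-1.4), np.float64(-1.5)]
```

```bash
cat > go.py <<'E'
import sys, numpy as np
from scipy.spatial.transform import Rotation as Ro
from station import telemetry
S=telemetry.get_state(); q=S['orientation']; A=Ro.from_quat([q[1],q[2],q[3],q[0]])
print("t",S['clock'],"pos",S['eef_pos'].round(1),"w",round(S['width'],3),"gf",round(S['gripper_force'],1),"J",S['joint_pos'].round(2),"F",S['wrist_force'].round(1))
p=S['eef_pos']
for a in sys.argv[1:]:   # x,y,z,phi_deg targets, all relative to current pose
    x,y,z,f=map(float,a.split(','))
    T=Ro.from_euler('z',f,degrees=True)*Ro.from_euler('x',180,degrees=True)
    print(a,"trans",A.inv().apply(np.array([x,y,z])-p).round(1),"rot",(A.inv()*T).as_rotvec().round(3))
E
python3 go.py 592.8,-218.1,330,-39 592.8,-218.1,214,-39
```

```text
t 0.1 pos [ 256.4 -624.1  403.5] w 1.001 gf 0.0 J [-1.22  0.26  1.61  0.    1.27 -0.04] F [-1.1  0.5 -0.4]
592.8,-218.1,330,-39 trans [ 465.4 -247.5   74. ] rot [-2.00e-03  1.00e-03  1.07e+00]
592.8,-218.1,214,-39 trans [ 465.4 -247.3  190. ] rot [-2.00e-03  1.00e-03  1.07e+00]
```

>>> {"fn": "servo_tool", "kwargs": {"commands": [{"hand": 85, "translation": [40, -20, 6], "delta_rot": [0, 0, 0.1]}, {"hand": 85, "translation": [78, -41, 12], "delta_rot": [0, 0, 0.2]}, {"hand": 85, "translation": [115, -61, 18], "delta_rot": [0, 0, 0.3]}, {"hand": 85, "translation": [152, -81, 24], "delta_rot": [0, 0, 0.4]}, {"hand": 85, "translation": [189, -101, 30], "delta_rot": [0, 0, 0.5]}, {"hand": 85, "translation": [225, -120, 36], "delta_rot": [0, 0, 0.6]}, {"hand": 85, "translation": [260, -138, 42], "delta_rot": [0, 0, 0.7]}, {"hand": 85, "translation": [295, -157, 47], "delta_rot": [0, 0, 0.8]}, {"hand": 85, "translation": [330, -176, 53], "delta_rot": [0, 0, 0.9]}, {"hand": 85, "translation": [360, -192, 58], "delta_rot": [0, 0, 1.0]}], "force": 30}}

```text
clock: 0.93
eef_pos: [517.4, -307.6, 345.8]
orientation: [-0.0, 0.953, -0.303, -0.0]
wrist_force: [0.1, -0.8, 1.2]
width: 0.995
gripper_force: 0.0
```

```bash
python3 go.py 592.8,-218.1,330,-39
```

```text
t 0.9333 pos [ 517.4 -307.6  345.8] w 0.995 gf 0.0 J [-0.58  0.17  1.83  0.    1.14  1.61] F [ 0.1 -0.8  1.2]
592.8,-218.1,330,-39 trans [  10.  -116.6   15.9] rot [-0.     0.001  0.066]
```

>>> {"fn": "servo_tool", "kwargs": {"commands": [{"hand": 85, "translation": [4, -39, 5], "delta_rot": [0, 0, 0.03]}, {"hand": 85, "translation": [8, -78, 10], "delta_rot": [0, 0, 0.066]}, {"hand": 85, "translation": [10, -110, 15], "delta_rot": [0, 0, 0.066]}, {"hand": 85, "translation": [10, -115, 16], "delta_rot": [0, 0, 0.066]}, {"hand": 85, "translation": [10, -115, 16], "delta_rot": [0, 0, 0.066]}, {"hand": 85, "translation": [10, -115, 16], "delta_rot": [0, 0, 0.066]}]}}

```text
clock: 1.43
eef_pos: [590.4, -221.3, 330.0]
orientation: [0.0, 0.944, -0.331, -0.001]
wrist_force: [0.7, -0.2, 0.7]
width: 0.996
gripper_force: 0.0
```

```bash
python3 go.py 592.8,-218.1,214,-39
```

```text
t 1.4333 pos [ 590.4 -221.3  330. ] w 0.996 gf 0.0 J [-0.4   0.24  1.78 -0.    1.13  1.85] F [ 0.7 -0.2  0.7]
592.8,-218.1,214,-39 trans [  0.   -4.1 116. ] rot [0.001 0.001 0.006]
```

>>> {"fn": "servo_tool", "kwargs": {"commands": [{"hand": 85, "translation": [0, -4, 25], "delta_rot": [0, 0, 0.006]}, {"hand": 85, "translation": [0, -4, 50], "delta_rot": [0, 0, 0.006]}, {"hand": 85, "translation": [0, -4, 75], "delta_rot": [0, 0, 0.006]}, {"hand": 85, "translation": [0, -4, 100], "delta_rot": [0, 0, 0.006]}, {"hand": 85, "translation": [0, -4, 113], "delta_rot": [0, 0, 0.006]}, {"hand": 85, "translation": [0, -4, 116], "delta_rot": [0, 0, 0.006]}, {"hand": 85, "translation": [0, -4, 116], "delta_rot": [0, 0, 0.006]}, {"hand": 85, "translation": [0, -4, 116], "delta_rot": [0, 0, 0.006]}]}}

```text
clock: 2.1
eef_pos: [593.5, -219.3, 216.0]
orientation: [0.0, 0.942, -0.335, 0.001]
wrist_force: [0.6, 0.2, 0.3]
width: 0.992
gripper_force: 0.0
```

```bash
python3 - <<'E'
from h import *
p,d=imaging.read_camera("side"); cv2.imwrite("pics/s1.png",cv2.resize(p[90:270,220:440],None,fx=3,fy=3))
E
python3 go.py 592.8,-218.1,214,-39
```

```text
t 2.15 pos [ 593.9 -219.2  216.6] w 0.999 gf 0.0 J [-0.39  0.36  1.85 -0.    0.93  1.86] F [-0.3 -0.2  0.7]
592.8,-218.1,214,-39 trans [-1.5 -0.2  2.6] rot [-0.001 -0.003 -0.002]
```

View pics/s1.png

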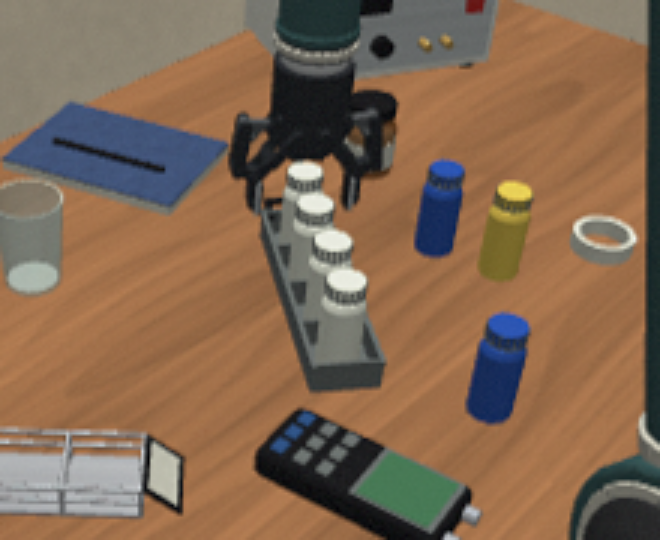

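The picture shows the fingers straddling sample 1 (crop 304,175) across the row, clear of the neighbouring bottles. Next: close, then lift.

>>> {"fn": "servo_tool", "kwargs": {"commands": [{"hand": 30, "translation": [-1, 0, 2], "delta_rot": [0, 0, 0]}, {"hand": 30, "translation": [-1, 0, 2], "delta_rot": [0, 0, 0]}, {"hand": 30, "translation": [-1, 0, 2], "delta_rot": [0, 0, 0]}, {"hand": 30, "translation": [-1, 0, 2], "delta_rot": [0, 0, 0]}, {"hand": 30, "translation": [-1, 0, 2], "delta_rot": [0, 0, 0]}, {"hand": 30, "translation": [-1, 0, 2], "delta_rot": [0, 0, 0]}, {"hand": 30, "translation": [-1, 0, 2], "delta_rot": [0, 0, 0]}, {"hand": 30, "translation": [-1, 0, 2], "delta_rot": [0, 0, 0]}], "force": 30}}

```text
clock: 2.82
eef_pos: [592.7, -217.9, 213.5]
orientation: [0.0, 0.942, -0.334, 0.001]
wrist_force: [-1.8, -1.2, 6.5]
width: 0.46
gripper_force: 30.0
```

```bash
python3 go.py
```

```text
t 2.8167 pos [ 592.7 -217.9  213.5] w 0.46 gf 30.0 J [-0.39  0.36  1.86 -0.    0.92  1.86] F [-1.8 -1.2  6.5]
```

>>> {"fn": "servo_tool", "kwargs": {"commands": [{"hand": 30, "translation": [0, 0, -8], "delta_rot": [0, 0, 0]}, {"hand": 30, "translation": [0, 0, -20], "delta_rot": [0, 0, 0]}, {"hand": 30, "translation": [0, 0, -38], "delta_rot": [0, 0, 0]}, {"hand": 30, "translation": [0, 0, -60], "delta_rot": [0, 0, 0]}, {"hand": 30, "translation": [0, 0, -82], "delta_rot": [0, 0, 0]}, {"hand": 30, "translation": [0, 0, -102], "delta_rot": [0, 0, 0]}, {"hand": 30, "translation": [0, 0, -116], "delta_rot": [0, 0, 0]}, {"hand": 30, "translation": [0, 0, -122], "delta_rot": [0, 0, 0]}, {"hand": 30, "translation": [0, 0, -122], "delta_rot": [0, 0, 0]}], "force": 30}}

```text
clock: 3.57
eef_pos: [592.9, -217.9, 337.0]
orientation: [0.0, 0.942, -0.335, 0.002]
wrist_force: [0.0, 0.1, -0.8]
width: 0.463
gripper_force: 30.4
```

```bash
python3 go.py 496.1,146.4,335,41.8
```

```text
t 3.5667 pos [ 592.9 -217.9  337. ] w 0.463 gf 30.4 J [-0.39  0.23  1.77  0.    1.13  1.86] F [ 0.   0.1 -0.8]
496.1,146.4,335,41.8 trans [-304.8 -221.7    1.2] rot [ 0.002 -0.004 -1.412]
```

>>> {"fn": "servo_tool", "kwargs": {"commands": [{"hand": 30, "translation": [-12, -9, 0], "delta_rot": [0, 0, -0.06]}, {"hand": 30, "translation": [-30, -22, 0], "delta_rot": [0, 0, -0.16]}, {"hand": 30, "translation": [-55, -40, 0], "delta_rot": [0, 0, -0.27]}, {"hand": 30, "translation": [-82, -60, 0], "delta_rot": [0, 0, -0.39]}, {"hand": 30, "translation": [-110, -80, 0], "delta_rot": [0, 0, -0.51]}, {"hand": 30, "translation": [-138, -100, 0], "delta_rot": [0, 0, -0.63]}, {"hand": 30, "translation": [-166, -121, 0], "delta_rot": [0, 0, -0.75]}, {"hand": 30, "translation": [-192, -140, 0], "delta_rot": [0, 0, -0.86]}, {"hand": 30, "translation": [-214, -156, 0], "delta_rot": [0, 0, -0.95]}, {"hand": 30, "translation": [-230, -167, 0], "delta_rot": [0, 0, -1.02]}]}}

```text
clock: 4.4
eef_pos: [517.5, 59.1, 332.8]
orientation: [-0.001, 0.985, 0.171, -0.002]
wrist_force: [-0.2, 0.5, -1.7]
width: 0.458
gripper_force: 30.4
```

```bash
python3 go.py 496.1,146.4,335,41.8
```

```text
t 4.4 pos [517.5  59.1 332.8] w 0.458 gf 30.4 J [0.07 0.03 2.01 0.   1.11 1.29] F [-0.2  0.5 -1.7]
496.1,146.4,335,41.8 trans [  9.3 -89.4  -2.1] rot [-0.002  0.003 -0.386]
```

>>> {"fn": "servo_tool", "kwargs": {"commands": [{"hand": 30, "translation": [2, -22, 0], "delta_rot": [0, 0, -0.1]}, {"hand": 30, "translation": [5, -48, 0], "delta_rot": [0, 0, -0.2]}, {"hand": 30, "translation": [8, -70, 0], "delta_rot": [0, 0, -0.29]}, {"hand": 30, "translation": [9, -84, 0], "delta_rot": [0, 0, -0.35]}, {"hand": 30, "translation": [9, -88, 0], "delta_rot": [0, 0, -0.38]}, {"hand": 30, "translation": [9, -88, 0], "delta_rot": [0, 0, -0.38]}, {"hand": 30, "translation": [9, -88, 0], "delta_rot": [0, 0, -0.38]}]}}

```text
clock: 4.98
eef_pos: [498.2, 142.6, 333.7]
orientation: [0.0, 0.936, 0.351, -0.001]
wrist_force: [0.2, -0.2, -1.0]
width: 0.462
gripper_force: 30.4
```

```bash
python3 go.py 496.1,146.4,214,41.8
```

```text
t 4.9833 pos [498.2 142.6 333.7] w 0.462 gf 30.4 J [ 0.23  0.02  2.01 -0.    1.11  1.08] F [ 0.2 -0.2 -1. ]
496.1,146.4,214,41.8 trans [  1.1  -4.2 119.7] rot [-0.     0.002 -0.013]
```

>>> {"fn": "servo_tool", "kwargs": {"commands": [{"hand": 30, "translation": [1, -4, 10], "delta_rot": [0, 0, -0.013]}, {"hand": 30, "translation": [1, -4, 25], "delta_rot": [0, 0, -0.013]}, {"hand": 30, "translation": [1, -4, 45], "delta_rot": [0, 0, -0.013]}, {"hand": 30, "translation": [1, -4, 65], "delta_rot": [0, 0, -0.013]}, {"hand": 30, "translation": [1, -4, 76], "delta_rot": [0, 0, -0.013]}, {"hand": 30, "translation": [1, -4, 80], "delta_rot": [0, 0, -0.013]}, {"hand": 30, "translation": [1, -4, 80], "delta_rot": [0, 0, -0.013]}, {"hand": 30, "translation": [1, -4, 80], "delta_rot": [0, 0, -0.013]}]}}

```text
clock: 5.65
eef_pos: [497.0, 146.4, 255.0]
orientation: [0.0, 0.934, 0.357, 0.0]
wrist_force: [0.0, -0.4, -0.3]
width: 0.463
gripper_force: 30.4
```

```bash
python3 - <<'E'
from h import *
p,d=imaging.read_camera("side"); cv2.imwrite("pics/s2.png",cv2.resize(p[140:280,130:310],None,fx=4,fy=4))
E
python3 go.py 496.1,146.4,214,41.8
```

```text
t 5.7 pos [497.3 146.5 255.6] w 0.461 gf 30.4 J [ 0.24  0.11  2.08 -0.    0.95  1.08] F [-0.2 -0.  -0.9]
496.1,146.4,214,41.8 trans [-1.  -0.7 41.6] rot [ 0.001 -0.001  0.001]
```

View pics/s2.png

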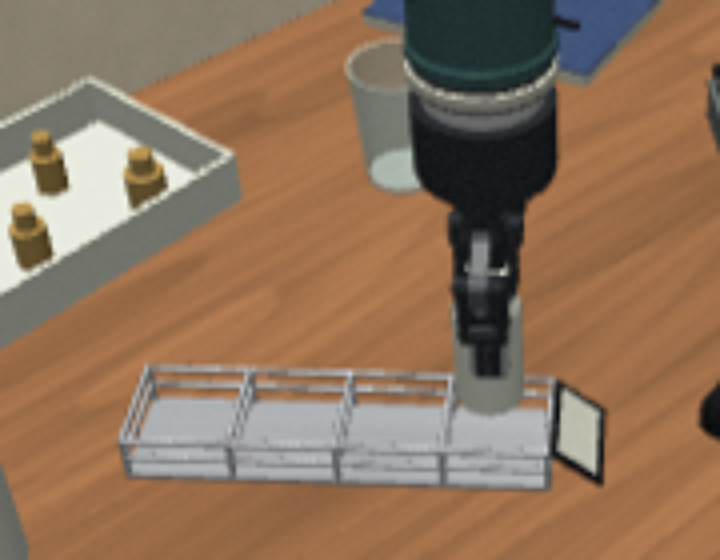

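The bottle is clear above cell 1, but its base (crop 489,408) looks about 5 mm from centre, away from the card. I'll measure that with a cylinder fit on the side depth.

```bash
cat > cyl.py <<'E'
from h import *
from scipy.optimize import least_squares
c0=np.array([565.4,208.4]); th=np.deg2rad(41.8); ex=-np.array([np.cos(th),np.sin(th)]); ey=np.array([-ex[1],ex[0]])
def fit(n,guess,z0,z1,rad=20):
    p,d=imaging.read_camera(n); C=cloud(n,d); s=cv2.cvtColor(p,cv2.COLOR_BGR2HSV)
    m=(d>0)&(C[...,2]>z0)&(C[...,2]<z1)&(np.hypot(*(C[...,:2]-guess).transpose(2,0,1))<32)&(s[...,1]<70)&(s[...,2]>110)
    P=C[m][:,:2]; r=least_squares(lambda q:np.hypot(*(P-q).T)-rad,guess,loss='soft_l1',f_scale=1).x
    b=(r-c0); print(n,len(P),"centre",r.round(1),"rack frame",(b@ex).round(1),(b@ey).round(1))
    return r
E
python3 - <<'E'
from cyl import *
for n in("side","top"): fit(n,np.array([497.,146]),48,85)
# side-view rack: pixel corners of top wires cell 1 from crop -> plane z=32
uv=np.array([[452,378],[555,378],[550,455],[443,455]])/4+[130,140]
q=plane("side",uv,31)[:,:2]; print(((q-c0)@ex).round(1),((q-c0)@ey).round(1))
E
```

```text
side 151 centre [501.  148.9] rack frame 87.7 1.4
top 3 centre [502.4 145.9] rack frame 88.6 4.6
[ 63.7 126.3 126.8  65.2] [ 27.4  30.1 -34.5 -37. ]
```

>>> {"fn": "servo_tool", "kwargs": {"commands": [{"hand": 30, "translation": [-3, -1, 0], "delta_rot": [0, 0, 0]}, {"hand": 30, "translation": [-6, -3, 2], "delta_rot": [0, 0, 0]}, {"hand": 30, "translation": [-6, -3, 8], "delta_rot": [0, 0, 0]}, {"hand": 30, "translation": [-6, -3, 15], "delta_rot": [0, 0, 0]}, {"hand": 30, "translation": [-6, -3, 22], "delta_rot": [0, 0, 0]}, {"hand": 30, "translation": [-6, -3, 29], "delta_rot": [0, 0, 0]}, {"hand": 30, "translation": [-6, -3, 35], "delta_rot": [0, 0, 0]}, {"hand": 30, "translation": [-6, -3, 38], "delta_rot": [0, 0, 0]}, {"hand": 30, "translation": [-6, -3, 39], "delta_rot": [0, 0, 0]}, {"hand": 30, "translation": [-6, -3, 39], "delta_rot": [0, 0, 0]}]}}

```text
clock: 6.63
eef_pos: [490.0, 144.8, 215.1]
orientation: [-0.0, 0.934, 0.357, -0.0]
wrist_force: [-0.3, -0.2, -0.6]
width: 0.462
gripper_force: 30.4
```

```bash
python3 - <<'E'
from h import *
p,d=imaging.read_camera("side"); cv2.imwrite("pics/s3.png",cv2.resize(p[170:280,140:300],None,fx=4.5,fy=4.5))
E
python3 go.py 496.1,146.4,214,41.8
```

```text
t 6.6833 pos [490.2 144.9 215.6] w 0.46 gf 30.4 J [ 0.24  0.16  2.12 -0.    0.87  1.08] F [-0.  -0.3 -0.9]
496.1,146.4,214,41.8 trans [5.4 2.8 1.6] rot [-0.     0.     0.001]
```

View pics/s3.png

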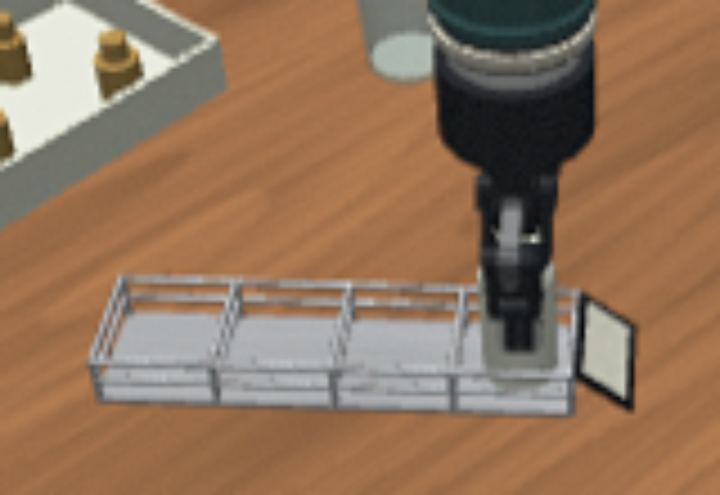

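The bottle is centred along cell 1 (crop 480–557 between wires at 458 and 576), just above the floor. Next: lower it the last 2 mm and release.

>>> {"fn": "servo_tool", "kwargs": {"commands": [{"hand": 30, "translation": [0, 0, 1], "delta_rot": [0, 0, 0]}, {"hand": 30, "translation": [0, 0, 2], "delta_rot": [0, 0, 0]}, {"hand": 30, "translation": [0, 0, 2], "delta_rot": [0, 0, 0]}]}}

```text
clock: 6.93
eef_pos: [490.2, 144.9, 213.8]
orientation: [0.0, 0.934, 0.357, 0.0]
wrist_force: [1.3, 0.5, -0.9]
width: 0.464
gripper_force: 30.4
```

>>> {"fn": "servo_tool", "kwargs": {"commands": [{"hand": 44, "translation": [0, 0, 1], "delta_rot": [0, 0, 0]}, {"hand": 50, "translation": [0, 0, 1], "delta_rot": [0, 0, 0]}, {"hand": 70, "translation": [0, 0, 1], "delta_rot": [0, 0, 0]}, {"hand": 85, "translation": [0, 0, 1], "delta_rot": [0, 0, 0]}, {"hand": 85, "translation": [0, 0, 0], "delta_rot": [0, 0, 0]}, {"hand": 85, "translation": [0, 0, -25], "delta_rot": [0, 0, 0]}, {"hand": 85, "translation": [0, 0, -60], "delta_rot": [0, 0, 0]}, {"hand": 85, "translation": [0, 0, -95], "delta_rot": [0, 0, 0]}, {"hand": 85, "translation": [0, 0, -118], "delta_rot": [0, 0, 0]}, {"hand": 85, "translation": [0, 0, -118], "delta_rot": [0, 0, 0]}]}}

```text
clock: 7.77
eef_pos: [492.5, 145.5, 338.4]
orientation: [0.001, 0.934, 0.357, 0.006]
wrist_force: [1.2, 0.2, 0.4]
width: 0.994
gripper_force: 0.0
```

```bash
python3 go.py 548.8,-179.5,330,-39
python3 - <<'E'
from cyl import *
fit("side",np.array([494.,146]),45,70); fit("side",np.array([494.,146]),78,101,17.5)
E
```

```text
t 7.7667 pos [492.5 145.5 338.4] w 0.994 gf 0.0 J [0.24 0.01 2.02 0.   1.1  1.08] F [1.2 0.2 0.4]
548.8,-179.5,330,-39 trans [-175.1  279.5    8.1] rot [-0.003 -0.012  1.411]
side 130 centre [493.9 146.6] rack frame 94.5 -1.6
side 174 centre [494.4 145.7] rack frame 94.7 -0.6
```

>>> {"fn": "servo_tool", "kwargs": {"commands": [{"hand": 85, "translation": [-10, 16, 0], "delta_rot": [0, 0, 0.1]}, {"hand": 85, "translation": [-26, 42, 2], "delta_rot": [0, 0, 0.22]}, {"hand": 85, "translation": [-44, 70, 3], "delta_rot": [0, 0, 0.34]}, {"hand": 85, "translation": [-62, 99, 4], "delta_rot": [0, 0, 0.46]}, {"hand": 85, "translation": [-80, 128, 5], "delta_rot": [0, 0, 0.58]}, {"hand": 85, "translation": [-98, 157, 6], "delta_rot": [0, 0, 0.7]}, {"hand": 85, "translation": [-116, 186, 6], "delta_rot": [0, 0, 0.82]}, {"hand": 85, "translation": [-134, 215, 6], "delta_rot": [0, 0, 0.94]}, {"hand": 85, "translation": [-152, 243, 6], "delta_rot": [0, 0, 1.06]}, {"hand": 85, "translation": [-164, 262, 6], "delta_rot": [0, 0, 1.18]}]}}

```text
clock: 8.7
eef_pos: [542.2, -162.2, 323.4]
orientation: [0.0, 0.974, -0.226, -0.002]
wrist_force: [-0.5, 1.5, -0.5]
width: 0.991
gripper_force: 0.0
```

```bash
python3 go.py 548.8,-179.5,330,-39
```

```text
t 8.7 pos [ 542.2 -162.2  323.4] w 0.991 gf 0.0 J [-0.33  0.13  1.92 -0.    1.1   1.69] F [-0.5  1.5 -0.5]
548.8,-179.5,330,-39 trans [13.5 12.6 -6.6] rot [0.001 0.003 0.224]
```

>>> {"fn": "servo_tool", "kwargs": {"commands": [{"hand": 85, "translation": [10, 9, -4], "delta_rot": [0, 0, 0.11]}, {"hand": 85, "translation": [14, 12, -6], "delta_rot": [0, 0, 0.22]}, {"hand": 85, "translation": [14, 12, -6], "delta_rot": [0, 0, 0.224]}, {"hand": 85, "translation": [14, 12, -6], "delta_rot": [0, 0, 0.224]}]}}

```text
clock: 9.03
eef_pos: [549.6, -176.6, 329.7]
orientation: [-0.0, 0.944, -0.329, -0.002]
wrist_force: [0.2, 0.6, -0.9]
width: 0.995
gripper_force: 0.0
```

```bash
python3 go.py 548.8,-179.5,214,-39
```

```text
t 9.0333 pos [ 549.6 -176.6  329.7] w 0.995 gf 0.0 J [-0.35  0.14  1.89  0.    1.11  1.89] F [ 0.2  0.6 -0.9]
548.8,-179.5,214,-39 trans [  1.5   2.7 115.7] rot [0.001 0.003 0.009]
```

>>> {"fn": "servo_tool", "kwargs": {"commands": [{"hand": 85, "translation": [1, 2, 15], "delta_rot": [0, 0, 0.008]}, {"hand": 85, "translation": [1, 2, 40], "delta_rot": [0, 0, 0.008]}, {"hand": 85, "translation": [1, 2, 70], "delta_rot": [0, 0, 0.008]}, {"hand": 85, "translation": [1, 2, 97], "delta_rot": [0, 0, 0.008]}, {"hand": 85, "translation": [1, 2, 112], "delta_rot": [0, 0, 0.008]}, {"hand": 85, "translation": [1, 2, 116], "delta_rot": [0, 0, 0.008]}, {"hand": 85, "translation": [1, 2, 116], "delta_rot": [0, 0, 0.008]}, {"hand": 85, "translation": [1, 2, 116], "delta_rot": [0, 0, 0.008]}]}}

```text
clock: 9.7
eef_pos: [549.9, -178.3, 215.9]
orientation: [-0.0, 0.943, -0.333, -0.0]
wrist_force: [0.1, 1.0, -0.2]
width: 0.993
gripper_force: 0.0
```

```bash
python3 go.py 548.8,-179.5,213.5,-39
```

```text
t 9.7 pos [ 549.9 -178.3  215.9] w 0.993 gf 0.0 J [-0.36  0.27  1.98  0.    0.9   1.89] F [ 0.1  1.  -0.2]
548.8,-179.5,213.5,-39 trans [-0.1  1.6  2.4] rot [-0.     0.     0.001]
```

>>> {"fn": "servo_tool", "kwargs": {"commands": [{"hand": 30, "translation": [0, 1, 2], "delta_rot": [0, 0, 0]}, {"hand": 30, "translation": [0, 1, 2], "delta_rot": [0, 0, 0]}, {"hand": 30, "translation": [0, 1, 2], "delta_rot": [0, 0, 0]}, {"hand": 30, "translation": [0, 1, 2], "delta_rot": [0, 0, 0]}, {"hand": 30, "translation": [0, 1, 2], "delta_rot": [0, 0, 0]}, {"hand": 30, "translation": [0, 1, 2], "delta_rot": [0, 0, 0]}, {"hand": 30, "translation": [0, 1, 2], "delta_rot": [0, 0, 0]}, {"hand": 30, "translation": [0, 1, 2], "delta_rot": [0, 0, 0]}], "force": 30}}

```text
clock: 10.37
eef_pos: [549.6, -179.9, 214.8]
orientation: [0.0, 0.943, -0.334, 0.001]
wrist_force: [-0.7, -0.6, 6.2]
width: 0.46
gripper_force: 32.7
```

>>> {"fn": "servo_tool", "kwargs": {"commands": [{"hand": 30, "translation": [0, 0, -8], "delta_rot": [0, 0, 0]}, {"hand": 30, "translation": [0, 0, -20], "delta_rot": [0, 0, 0]}, {"hand": 30, "translation": [0, 0, -38], "delta_rot": [0, 0, 0]}, {"hand": 30, "translation": [0, 0, -60], "delta_rot": [0, 0, 0]}, {"hand": 30, "translation": [0, 0, -82], "delta_rot": [0, 0, 0]}, {"hand": 30, "translation": [0, 0, -102], "delta_rot": [0, 0, 0]}, {"hand": 30, "translation": [0, 0, -116], "delta_rot": [0, 0, 0]}, {"hand": 30, "translation": [0, 0, -124], "delta_rot": [0, 0, 0]}, {"hand": 30, "translation": [0, 0, -124], "delta_rot": [0, 0, 0]}]}}

```text
clock: 11.12
eef_pos: [549.9, -179.8, 340.7]
orientation: [-0.0, 0.943, -0.334, 0.002]
wrist_force: [-0.4, -0.3, -1.4]
width: 0.46
gripper_force: 32.3
```

```bash
python3 go.py 536.3,186.2,340,41.8
```

```text
t 11.1167 pos [ 549.9 -179.8  340.7] w 0.46 gf 32.3 J [-0.36  0.13  1.88  0.    1.12  1.89] F [-0.4 -0.3 -1.4]
536.3,186.2,340,41.8 trans [-2.410e+02 -2.757e+02  1.000e-01] rot [ 0.002 -0.005 -1.411]
```

>>> {"fn": "servo_tool", "kwargs": {"commands": [{"hand": 30, "translation": [-10, -12, 0], "delta_rot": [0, 0, -0.07]}, {"hand": 30, "translation": [-28, -32, 0], "delta_rot": [0, 0, -0.18]}, {"hand": 30, "translation": [-50, -57, 0], "delta_rot": [0, 0, -0.3]}, {"hand": 30, "translation": [-72, -82, 0], "delta_rot": [0, 0, -0.42]}, {"hand": 30, "translation": [-95, -109, 0], "delta_rot": [0, 0, -0.54]}, {"hand": 30, "translation": [-118, -135, 0], "delta_rot": [0, 0, -0.66]}, {"hand": 30, "translation": [-141, -161, 0], "delta_rot": [0, 0, -0.78]}, {"hand": 30, "translation": [-163, -186, 0], "delta_rot": [0, 0, -0.9]}, {"hand": 30, "translation": [-182, -208, 0], "delta_rot": [0, 0, -1.02]}, {"hand": 30, "translation": [-198, -226, 0], "delta_rot": [0, 0, -1.12]}]}}

```text
clock: 11.95
eef_pos: [536.7, 122.7, 336.3]
orientation: [-0.0, 0.975, 0.221, -0.001]
wrist_force: [-0.5, -0.6, -0.6]
width: 0.463
gripper_force: 32.3
```

```bash
python3 go.py 536.3,186.2,340,41.8
```

```text
t 11.95 pos [536.7 122.7 336.3] w 0.463 gf 32.3 J [0.18 0.08 1.94 0.   1.12 1.3 ] F [-0.5 -0.6 -0.6]
536.3,186.2,340,41.8 trans [ 27.  -57.4  -3.7] rot [-0.001  0.002 -0.284]
```

>>> {"fn": "servo_tool", "kwargs": {"commands": [{"hand": 30, "translation": [9, -18, 0], "delta_rot": [0, 0, -0.09]}, {"hand": 30, "translation": [18, -37, 0], "delta_rot": [0, 0, -0.18]}, {"hand": 30, "translation": [24, -50, 0], "delta_rot": [0, 0, -0.25]}, {"hand": 30, "translation": [27, -55, 0], "delta_rot": [0, 0, -0.28]}, {"hand": 30, "translation": [27, -55, 0], "delta_rot": [0, 0, -0.28]}, {"hand": 30, "translation": [27, -55, 0], "delta_rot": [0, 0, -0.28]}]}}

```text
clock: 12.45
eef_pos: [538.4, 181.7, 336.8]
orientation: [0.0, 0.936, 0.351, -0.001]
wrist_force: [0.4, -0.8, -0.9]
width: 0.457
gripper_force: 32.3
```

```bash
python3 go.py 536.3,186.2,260,41.8
```

```text
t 12.45 pos [538.4 181.7 336.8] w 0.457 gf 32.3 J [ 0.28  0.12  1.91 -0.    1.12  1.13] F [ 0.4 -0.8 -0.9]
536.3,186.2,260,41.8 trans [ 1.5 -4.8 76.8] rot [-0.     0.002 -0.012]
```

>>> {"fn": "servo_tool", "kwargs": {"commands": [{"hand": 30, "translation": [1, -4, 10], "delta_rot": [0, 0, -0.012]}, {"hand": 30, "translation": [1, -4, 28], "delta_rot": [0, 0, -0.012]}, {"hand": 30, "translation": [1, -4, 50], "delta_rot": [0, 0, -0.012]}, {"hand": 30, "translation": [1, -4, 68], "delta_rot": [0, 0, -0.012]}, {"hand": 30, "translation": [1, -4, 76], "delta_rot": [0, 0, -0.012]}, {"hand": 30, "translation": [1, -4, 76], "delta_rot": [0, 0, -0.012]}, {"hand": 30, "translation": [1, -4, 76], "delta_rot": [0, 0, -0.012]}]}}

```text
clock: 13.03
eef_pos: [536.7, 185.0, 261.2]
orientation: [-0.0, 0.934, 0.357, -0.001]
wrist_force: [-0.2, 0.3, 0.2]
width: 0.455
gripper_force: 32.3
```

```bash
python3 - <<'E'
from cyl import *
fit("side",np.array([540.,188]),52,85)
E
python3 go.py 536.3,186.2,216,41.8
```

```text
side 157 centre [538.3 185.7] rack frame 35.3 -1.2
t 13.0833 pos [537.3 185.3 262.2] w 0.456 gf 32.3 J [ 0.29  0.19  1.97 -0.    0.98  1.13] F [ 0.6 -0.2 -1.1]
536.3,186.2,216,41.8 trans [-0.2 -1.3 46.2] rot [ 0.    -0.001  0.   ]
```

>>> {"fn": "servo_tool", "kwargs": {"commands": [{"hand": 30, "translation": [2, -1, 2], "delta_rot": [0, 0, 0]}, {"hand": 30, "translation": [2, -1, 8], "delta_rot": [0, 0, 0]}, {"hand": 30, "translation": [2, -1, 16], "delta_rot": [0, 0, 0]}, {"hand": 30, "translation": [2, -1, 24], "delta_rot": [0, 0, 0]}, {"hand": 30, "translation": [2, -1, 32], "delta_rot": [0, 0, 0]}, {"hand": 30, "translation": [2, -1, 39], "delta_rot": [0, 0, 0]}, {"hand": 30, "translation": [2, -1, 43], "delta_rot": [0, 0, 0]}, {"hand": 30, "translation": [2, -1, 45], "delta_rot": [0, 0, 0]}, {"hand": 30, "translation": [2, -1, 45], "delta_rot": [0, 0, 0]}, {"hand": 30, "translation": [2, -1, 45], "delta_rot": [0, 0, 0]}]}}

```text
clock: 13.92
eef_pos: [537.8, 187.7, 216.6]
orientation: [-0.0, 0.934, 0.357, -0.0]
wrist_force: [0.7, 1.0, -0.5]
width: 0.456
gripper_force: 32.3
```

```bash
python3 go.py 536.3,186.2,214,41.8
```

```text
t 13.9167 pos [537.8 187.7 216.6] w 0.456 gf 32.3 J [0.29 0.25 1.99 0.   0.89 1.13] F [ 0.7  1.  -0.5]
536.3,186.2,214,41.8 trans [-2.1  0.1  2.6] rot [-0.     0.     0.001]
```

>>> {"fn": "servo_tool", "kwargs": {"commands": [{"hand": 30, "translation": [0, 0, 1], "delta_rot": [0, 0, 0]}, {"hand": 30, "translation": [0, 0, 2], "delta_rot": [0, 0, 0]}, {"hand": 30, "translation": [0, 0, 2], "delta_rot": [0, 0, 0]}, {"hand": 30, "translation": [0, 0, 2], "delta_rot": [0, 0, 0]}]}}

```text
clock: 14.25
eef_pos: [537.8, 187.7, 215.0]
orientation: [0.0, 0.934, 0.357, 0.0]
wrist_force: [-0.4, -0.6, -0.8]
width: 0.454
gripper_force: 32.3
```

>>> {"fn": "servo_tool", "kwargs": {"commands": [{"hand": 44, "translation": [0, 0, 1], "delta_rot": [0, 0, 0]}, {"hand": 50, "translation": [0, 0, 1], "delta_rot": [0, 0, 0]}, {"hand": 70, "translation": [0, 0, 1], "delta_rot": [0, 0, 0]}, {"hand": 85, "translation": [0, 0, 1], "delta_rot": [0, 0, 0]}, {"hand": 85, "translation": [0, 0, 0], "delta_rot": [0, 0, 0]}, {"hand": 85, "translation": [0, 0, -25], "delta_rot": [0, 0, 0]}, {"hand": 85, "translation": [0, 0, -60], "delta_rot": [0, 0, 0]}, {"hand": 85, "translation": [0, 0, -95], "delta_rot": [0, 0, 0]}, {"hand": 85, "translation": [0, 0, -118], "delta_rot": [0, 0, 0]}, {"hand": 85, "translation": [0, 0, -118], "delta_rot": [0, 0, 0]}]}}

```text
clock: 15.08
eef_pos: [540.1, 188.4, 339.9]
orientation: [0.0, 0.934, 0.357, 0.006]
wrist_force: [1.4, 0.5, 0.3]
width: 0.995
gripper_force: 0.0
```

```bash
python3 go.py 499.2,-143.8,330,-39
python3 - <<'E'
from cyl import *
fit("side",np.array([540.,187]),45,70); fit("side",np.array([540.,187]),78,101,17.5)
E
```

```text
t 15.0833 pos [540.1 188.4 339.9] w 0.995 gf 0.0 J [ 0.29  0.12  1.9  -0.    1.11  1.13] F [1.4 0.5 0.3]
499.2,-143.8,330,-39 trans [-252.3  220.1    8.3] rot [-0.003 -0.012  1.411]
side 135 centre [540.  188.2] rack frame 32.4 -1.8
side 173 centre [540.7 188.3] rack frame 31.8 -1.5
```

>>> {"fn": "servo_tool", "kwargs": {"commands": [{"hand": 85, "translation": [-15, 13, 0], "delta_rot": [0, 0, 0.1]}, {"hand": 85, "translation": [-38, 33, 2], "delta_rot": [0, 0, 0.22]}, {"hand": 85, "translation": [-64, 56, 3], "delta_rot": [0, 0, 0.34]}, {"hand": 85, "translation": [-90, 78, 4], "delta_rot": [0, 0, 0.46]}, {"hand": 85, "translation": [-116, 101, 5], "delta_rot": [0, 0, 0.58]}, {"hand": 85, "translation": [-142, 124, 6], "delta_rot": [0, 0, 0.7]}, {"hand": 85, "translation": [-168, 146, 6], "delta_rot": [0, 0, 0.82]}, {"hand": 85, "translation": [-194, 169, 6], "delta_rot": [0, 0, 0.94]}, {"hand": 85, "translation": [-220, 192, 6], "delta_rot": [0, 0, 1.06]}, {"hand": 85, "translation": [-238, 208, 6], "delta_rot": [0, 0, 1.18]}]}}

```text
clock: 16.02
eef_pos: [497.8, -128.2, 324.5]
orientation: [0.0, 0.974, -0.226, -0.002]
wrist_force: [0.2, -0.7, 0.0]
width: 0.996
gripper_force: 0.0
```

```bash
python3 go.py 499.2,-143.8,330,-39
```

```text
t 16.0167 pos [ 497.8 -128.2  324.5] w 0.996 gf 0.0 J [-0.3   0.03  2.03 -0.    1.09  1.73] F [ 0.2 -0.7  0. ]
499.2,-143.8,330,-39 trans [ 8.1 13.4 -5.5] rot [0.002 0.003 0.225]
```

>>> {"fn": "servo_tool", "kwargs": {"commands": [{"hand": 85, "translation": [6, 9, -3], "delta_rot": [0, 0, 0.11]}, {"hand": 85, "translation": [9, 14, -5], "delta_rot": [0, 0, 0.22]}, {"hand": 85, "translation": [9, 14, -5], "delta_rot": [0, 0, 0.23]}, {"hand": 85, "translation": [9, 14, -5], "delta_rot": [0, 0, 0.23]}]}}

```text
clock: 16.35
eef_pos: [500.7, -142.6, 330.0]
orientation: [-0.0, 0.943, -0.332, -0.002]
wrist_force: [0.6, 0.2, 0.2]
width: 0.997
gripper_force: 0.0
```

```bash
python3 go.py 499.2,-143.8,213.5,-39
```

```text
t 16.35 pos [ 500.7 -142.6  330. ] w 0.997 gf 0.0 J [-0.33  0.03  2.01  0.    1.1   1.92] F [0.6 0.2 0.2]
499.2,-143.8,213.5,-39 trans [-1.000e-01  1.700e+00  1.165e+02] rot [0.001 0.003 0.003]
```

>>> {"fn": "servo_tool", "kwargs": {"commands": [{"hand": 85, "translation": [0, 1, 15], "delta_rot": [0, 0, 0]}, {"hand": 85, "translation": [0, 1, 40], "delta_rot": [0, 0, 0]}, {"hand": 85, "translation": [0, 1, 70], "delta_rot": [0, 0, 0]}, {"hand": 85, "translation": [0, 1, 97], "delta_rot": [0, 0, 0]}, {"hand": 85, "translation": [0, 1, 112], "delta_rot": [0, 0, 0]}, {"hand": 85, "translation": [0, 1, 117], "delta_rot": [0, 0, 0]}, {"hand": 85, "translation": [0, 1, 117], "delta_rot": [0, 0, 0]}, {"hand": 85, "translation": [0, 1, 117], "delta_rot": [0, 0, 0]}]}}

```text
clock: 17.02
eef_pos: [500.9, -142.8, 214.7]
orientation: [-0.0, 0.943, -0.332, -0.0]
wrist_force: [0.7, -1.2, -0.0]
width: 0.995
gripper_force: 0.0
```

```bash
python3 go.py 499.2,-143.8,213.5,-39
```

```text
t 17.0167 pos [ 500.9 -142.8  214.7] w 0.995 gf 0.0 J [-0.33  0.17  2.1   0.    0.87  1.92] F [ 0.7 -1.2 -0. ]
499.2,-143.8,213.5,-39 trans [-0.7  1.8  1.2] rot [0.    0.    0.003]
```

>>> {"fn": "servo_tool", "kwargs": {"commands": [{"hand": 30, "translation": [0, 1, 1], "delta_rot": [0, 0, 0]}, {"hand": 30, "translation": [0, 1, 1], "delta_rot": [0, 0, 0]}, {"hand": 30, "translation": [0, 1, 1], "delta_rot": [0, 0, 0]}, {"hand": 30, "translation": [0, 1, 1], "delta_rot": [0, 0, 0]}, {"hand": 30, "translation": [0, 1, 1], "delta_rot": [0, 0, 0]}, {"hand": 30, "translation": [0, 1, 1], "delta_rot": [0, 0, 0]}, {"hand": 30, "translation": [0, 1, 1], "delta_rot": [0, 0, 0]}, {"hand": 30, "translation": [0, 1, 1], "delta_rot": [0, 0, 0]}], "force": 30}}

```text
clock: 17.68
eef_pos: [500.6, -144.5, 214.9]
orientation: [0.0, 0.943, -0.333, 0.001]
wrist_force: [-1.9, 0.1, 6.8]
width: 0.462
gripper_force: 30.1
```

>>> {"fn": "servo_tool", "kwargs": {"commands": [{"hand": 30, "translation": [0, 0, -8], "delta_rot": [0, 0, 0]}, {"hand": 30, "translation": [0, 0, -20], "delta_rot": [0, 0, 0]}, {"hand": 30, "translation": [0, 0, -38], "delta_rot": [0, 0, 0]}, {"hand": 30, "translation": [0, 0, -60], "delta_rot": [0, 0, 0]}, {"hand": 30, "translation": [0, 0, -82], "delta_rot": [0, 0, 0]}, {"hand": 30, "translation": [0, 0, -102], "delta_rot": [0, 0, 0]}, {"hand": 30, "translation": [0, 0, -116], "delta_rot": [0, 0, 0]}, {"hand": 30, "translation": [0, 0, -124], "delta_rot": [0, 0, 0]}, {"hand": 30, "translation": [0, 0, -124], "delta_rot": [0, 0, 0]}]}}

```text
clock: 18.43
eef_pos: [500.8, -144.3, 340.6]
orientation: [-0.0, 0.943, -0.333, 0.002]
wrist_force: [-0.0, -1.0, -1.1]
width: 0.46
gripper_force: 30.4
```

```bash
python3 go.py 582.5,227.5,345,41.8
```

```text
t 18.4333 pos [ 500.8 -144.3  340.6] w 0.46 gf 30.4 J [-0.33  0.02  2.    0.    1.11  1.92] F [-0.  -1.  -1.1]
582.5,227.5,345,41.8 trans [-170.  -340.6   -4.6] rot [ 0.002 -0.005 -1.409]
```

>>> {"fn": "servo_tool", "kwargs": {"commands": [{"hand": 30, "translation": [-7, -14, 0], "delta_rot": [0, 0, -0.07]}, {"hand": 30, "translation": [-19, -38, -2], "delta_rot": [0, 0, -0.18]}, {"hand": 30, "translation": [-34, -68, -4], "delta_rot": [0, 0, -0.3]}, {"hand": 30, "translation": [-50, -100, -4], "delta_rot": [0, 0, -0.42]}, {"hand": 30, "translation": [-66, -132, -4], "delta_rot": [0, 0, -0.54]}, {"hand": 30, "translation": [-82, -164, -4], "delta_rot": [0, 0, -0.66]}, {"hand": 30, "translation": [-98, -196, -4], "delta_rot": [0, 0, -0.78]}, {"hand": 30, "translation": [-114, -228, -4], "delta_rot": [0, 0, -0.9]}, {"hand": 30, "translation": [-128, -256, -4], "delta_rot": [0, 0, -1.02]}, {"hand": 30, "translation": [-140, -280, -4], "delta_rot": [0, 0, -1.12]}]}}

```text
clock: 19.27
eef_pos: [566.6, 163.9, 340.2]
orientation: [-0.0, 0.975, 0.222, -0.001]
wrist_force: [0.9, 0.1, -0.8]
width: 0.461
gripper_force: 30.5
```

```bash
python3 go.py 582.5,227.5,340,41.8
```

```text
t 19.2667 pos [566.6 163.9 340.2] w 0.461 gf 30.5 J [0.24 0.15 1.86 0.   1.13 1.36] F [ 0.9  0.1 -0.8]
582.5,227.5,340,41.8 trans [ 41.9 -50.4   0.1] rot [-0.001  0.002 -0.282]
```

>>> {"fn": "servo_tool", "kwargs": {"commands": [{"hand": 30, "translation": [13, -16, 0], "delta_rot": [0, 0, -0.09]}, {"hand": 30, "translation": [27, -32, 0], "delta_rot": [0, 0, -0.18]}, {"hand": 30, "translation": [37, -45, 0], "delta_rot": [0, 0, -0.25]}, {"hand": 30, "translation": [43, -52, 0], "delta_rot": [0, 0, -0.285]}, {"hand": 30, "translation": [43, -52, 0], "delta_rot": [0, 0, -0.285]}, {"hand": 30, "translation": [43, -52, 0], "delta_rot": [0, 0, -0.285]}]}}

```text
clock: 19.77
eef_pos: [583.4, 226.9, 340.7]
orientation: [0.0, 0.935, 0.355, -0.001]
wrist_force: [-0.2, 0.0, -0.0]
width: 0.46
gripper_force: 30.5
```

```bash
python3 go.py 582.5,227.5,260,41.8
```

```text
t 19.7667 pos [583.4 226.9 340.7] w 0.46 gf 30.5 J [ 0.33  0.22  1.78 -0.    1.14  1.18] F [-0.2  0.  -0. ]
582.5,227.5,260,41.8 trans [-0.1 -1.  80.7] rot [-0.     0.002 -0.004]
```

>>> {"fn": "servo_tool", "kwargs": {"commands": [{"hand": 30, "translation": [0, -1, 10], "delta_rot": [0, 0, 0]}, {"hand": 30, "translation": [0, -1, 28], "delta_rot": [0, 0, 0]}, {"hand": 30, "translation": [0, -1, 50], "delta_rot": [0, 0, 0]}, {"hand": 30, "translation": [0, -1, 70], "delta_rot": [0, 0, 0]}, {"hand": 30, "translation": [0, -1, 80], "delta_rot": [0, 0, 0]}, {"hand": 30, "translation": [0, -1, 80], "delta_rot": [0, 0, 0]}, {"hand": 30, "translation": [0, -1, 80], "delta_rot": [0, 0, 0]}]}}

```text
clock: 20.35
eef_pos: [582.7, 227.0, 260.9]
orientation: [0.0, 0.935, 0.354, -0.001]
wrist_force: [0.2, 0.9, -0.5]
width: 0.461
gripper_force: 30.5
```

```bash
python3 - <<'E'
from cyl import *
fit("side",np.array([585.,229]),52,85)
E
python3 go.py 582.5,227.5,215,41.8
```

```text
side 157 centre [583.  227.1] rack frame -25.6 -2.2
t 20.4 pos [583.4 227.3 262.2] w 0.459 gf 30.5 J [ 0.33  0.29  1.84 -0.    1.    1.18] F [ 0.3 -0.2  0. ]
582.5,227.5,215,41.8 trans [-0.6 -0.7 47.2] rot [ 0.    -0.001 -0.005]
```

>>> {"fn": "servo_tool", "kwargs": {"commands": [{"hand": 30, "translation": [4, 0, 2], "delta_rot": [0, 0, 0]}, {"hand": 30, "translation": [4, 0, 8], "delta_rot": [0, 0, 0]}, {"hand": 30, "translation": [4, 0, 16], "delta_rot": [0, 0, 0]}, {"hand": 30, "translation": [4, 0, 24], "delta_rot": [0, 0, 0]}, {"hand": 30, "translation": [4, 0, 32], "delta_rot": [0, 0, 0]}, {"hand": 30, "translation": [4, 0, 39], "delta_rot": [0, 0, 0]}, {"hand": 30, "translation": [4, 0, 43], "delta_rot": [0, 0, 0]}, {"hand": 30, "translation": [4, 0, 45], "delta_rot": [0, 0, 0]}, {"hand": 30, "translation": [4, 0, 45], "delta_rot": [0, 0, 0]}, {"hand": 30, "translation": [4, 0, 45], "delta_rot": [0, 0, 0]}]}}

```text
clock: 21.23
eef_pos: [586.1, 230.5, 216.6]
orientation: [0.0, 0.935, 0.355, -0.0]
wrist_force: [-0.4, 0.5, -0.3]
width: 0.461
gripper_force: 30.5
```

```bash
python3 go.py 582.5,227.5,214,41.8
```

```text
t 21.2333 pos [586.1 230.5 216.6] w 0.461 gf 30.5 J [ 0.34  0.35  1.86 -0.    0.93  1.18] F [-0.4  0.5 -0.3]
582.5,227.5,214,41.8 trans [-4.7 -0.2  2.6] rot [-0.     0.    -0.004]
```

>>> {"fn": "servo_tool", "kwargs": {"commands": [{"hand": 30, "translation": [0, 0, 1], "delta_rot": [0, 0, 0]}, {"hand": 30, "translation": [0, 0, 2], "delta_rot": [0, 0, 0]}, {"hand": 30, "translation": [0, 0, 2], "delta_rot": [0, 0, 0]}, {"hand": 30, "translation": [0, 0, 2], "delta_rot": [0, 0, 0]}]}}

```text
clock: 21.57
eef_pos: [586.2, 230.5, 215.0]
orientation: [0.0, 0.935, 0.355, 0.0]
wrist_force: [0.7, 0.0, -0.7]
width: 0.461
gripper_force: 30.5
```

>>> {"fn": "servo_tool", "kwargs": {"commands": [{"hand": 44, "translation": [0, 0, 1], "delta_rot": [0, 0, 0]}, {"hand": 50, "translation": [0, 0, 1], "delta_rot": [0, 0, 0]}, {"hand": 70, "translation": [0, 0, 1], "delta_rot": [0, 0, 0]}, {"hand": 85, "translation": [0, 0, 1], "delta_rot": [0, 0, 0]}, {"hand": 85, "translation": [0, 0, 0], "delta_rot": [0, 0, 0]}, {"hand": 85, "translation": [0, 0, -25], "delta_rot": [0, 0, 0]}, {"hand": 85, "translation": [0, 0, -60], "delta_rot": [0, 0, 0]}, {"hand": 85, "translation": [0, 0, -95], "delta_rot": [0, 0, 0]}, {"hand": 85, "translation": [0, 0, -118], "delta_rot": [0, 0, 0]}, {"hand": 85, "translation": [0, 0, -118], "delta_rot": [0, 0, 0]}]}}

```text
clock: 22.4
eef_pos: [588.4, 231.3, 340.4]
orientation: [0.0, 0.935, 0.355, 0.006]
wrist_force: [0.7, 1.2, 1.3]
width: 0.997
gripper_force: 0.0
```

```bash
python3 go.py 454.2,-104.5,330,-39
python3 - <<'E'
from cyl import *
fit("side",np.array([588.,230]),45,70); fit("side",np.array([588.,230]),78,101,17.5)
E
```

```text
t 22.4 pos [588.4 231.3 340.4] w 0.997 gf 0.0 J [ 0.34  0.23  1.77 -0.    1.13  1.18] F [0.7 1.2 1.3]
454.2,-104.5,330,-39 trans [-323.4  162.     7.5] rot [-0.004 -0.013  1.407]
side 131 centre [587.2 230.3] rack frame -30.9 -1.8
side 181 centre [587.7 230.2] rack frame -31.1 -1.4
```

>>> {"fn": "servo_tool", "kwargs": {"commands": [{"hand": 85, "translation": [-18, 9, 0], "delta_rot": [0, 0, 0.1]}, {"hand": 85, "translation": [-48, 24, 2], "delta_rot": [0, 0, 0.22]}, {"hand": 85, "translation": [-82, 41, 3], "delta_rot": [0, 0, 0.34]}, {"hand": 85, "translation": [-116, 58, 4], "delta_rot": [0, 0, 0.46]}, {"hand": 85, "translation": [-150, 75, 5], "delta_rot": [0, 0, 0.58]}, {"hand": 85, "translation": [-184, 92, 6], "delta_rot": [0, 0, 0.7]}, {"hand": 85, "translation": [-218, 109, 6], "delta_rot": [0, 0, 0.82]}, {"hand": 85, "translation": [-252, 126, 6], "delta_rot": [0, 0, 0.94]}, {"hand": 85, "translation": [-284, 142, 6], "delta_rot": [0, 0, 1.06]}, {"hand": 85, "translation": [-306, 153, 6], "delta_rot": [0, 0, 1.18]}]}}

```text
clock: 23.33
eef_pos: [456.3, -89.0, 324.4]
orientation: [0.0, 0.974, -0.229, -0.002]
wrist_force: [1.5, -0.2, -0.1]
width: 0.999
gripper_force: 0.0
```

```bash
python3 go.py 454.2,-104.5,330,-39
```

```text
t 23.3333 pos [456.3 -89.  324.4] w 0.999 gf 0.0 J [-0.25 -0.07  2.12 -0.    1.09  1.79] F [ 1.5 -0.2 -0.1]
454.2,-104.5,330,-39 trans [ 5.  14.9 -5.6] rot [0.002 0.004 0.22 ]
```

>>> {"fn": "servo_tool", "kwargs": {"commands": [{"hand": 85, "translation": [4, 10, -3], "delta_rot": [0, 0, 0.11]}, {"hand": 85, "translation": [6, 15, -5], "delta_rot": [0, 0, 0.22]}, {"hand": 85, "translation": [6, 15, -5], "delta_rot": [0, 0, 0.222]}, {"hand": 85, "translation": [6, 15, -5], "delta_rot": [0, 0, 0.222]}]}}

```text
clock: 23.67
eef_pos: [456.8, -103.3, 330.2]
orientation: [-0.0, 0.944, -0.331, -0.001]
wrist_force: [0.1, 1.2, 0.5]
width: 0.994
gripper_force: 0.0
```

```bash
python3 go.py 454.2,-104.5,213.5,-39
```

```text
t 23.6667 pos [ 456.8 -103.3  330.2] w 0.994 gf 0.0 J [-0.28 -0.07  2.11  0.    1.1   1.97] F [0.1 1.2 0.5]
454.2,-104.5,213.5,-39 trans [ -1.    2.5 116.7] rot [0.001 0.003 0.006]
```

>>> {"fn": "servo_tool", "kwargs": {"commands": [{"hand": 85, "translation": [-1, 2, 15], "delta_rot": [0, 0, 0.006]}, {"hand": 85, "translation": [-1, 2, 40], "delta_rot": [0, 0, 0.006]}, {"hand": 85, "translation": [-1, 2, 70], "delta_rot": [0, 0, 0.006]}, {"hand": 85, "translation": [-1, 2, 97], "delta_rot": [0, 0, 0.006]}, {"hand": 85, "translation": [-1, 2, 112], "delta_rot": [0, 0, 0.006]}, {"hand": 85, "translation": [-1, 2, 117], "delta_rot": [0, 0, 0.006]}, {"hand": 85, "translation": [-1, 2, 117], "delta_rot": [0, 0, 0.006]}, {"hand": 85, "translation": [-1, 2, 117], "delta_rot": [0, 0, 0.006]}]}}

```text
clock: 24.33
eef_pos: [455.7, -103.7, 214.7]
orientation: [-0.0, 0.943, -0.334, -0.0]
wrist_force: [0.3, -0.4, 0.3]
width: 0.993
gripper_force: 0.0
```

```bash
python3 go.py 454.2,-104.5,213.5,-39
```

```text
t 24.3333 pos [ 455.7 -103.7  214.7] w 0.993 gf 0.0 J [-0.28  0.08  2.21  0.    0.85  1.97] F [ 0.3 -0.4  0.3]
454.2,-104.5,213.5,-39 trans [-0.7  1.6  1.2] rot [0.    0.001 0.   ]
```

>>> {"fn": "servo_tool", "kwargs": {"commands": [{"hand": 30, "translation": [0, 1, 1], "delta_rot": [0, 0, 0]}, {"hand": 30, "translation": [0, 1, 1], "delta_rot": [0, 0, 0]}, {"hand": 30, "translation": [0, 1, 1], "delta_rot": [0, 0, 0]}, {"hand": 30, "translation": [0, 1, 1], "delta_rot": [0, 0, 0]}, {"hand": 30, "translation": [0, 1, 1], "delta_rot": [0, 0, 0]}, {"hand": 30, "translation": [0, 1, 1], "delta_rot": [0, 0, 0]}, {"hand": 30, "translation": [0, 1, 1], "delta_rot": [0, 0, 0]}, {"hand": 30, "translation": [0, 1, 1], "delta_rot": [0, 0, 0]}], "force": 30}}

```text
clock: 25.0
eef_pos: [455.4, -105.2, 214.7]
orientation: [0.0, 0.942, -0.335, 0.001]
wrist_force: [-1.3, -1.0, 5.5]
width: 0.458
gripper_force: 32.0
```

>>> {"fn": "servo_tool", "kwargs": {"commands": [{"hand": 30, "translation": [0, 0, -8], "delta_rot": [0, 0, 0]}, {"hand": 30, "translation": [0, 0, -20], "delta_rot": [0, 0, 0]}, {"hand": 30, "translation": [0, 0, -38], "delta_rot": [0, 0, 0]}, {"hand": 30, "translation": [0, 0, -60], "delta_rot": [0, 0, 0]}, {"hand": 30, "translation": [0, 0, -82], "delta_rot": [0, 0, 0]}, {"hand": 30, "translation": [0, 0, -102], "delta_rot": [0, 0, 0]}, {"hand": 30, "translation": [0, 0, -116], "delta_rot": [0, 0, 0]}, {"hand": 30, "translation": [0, 0, -126], "delta_rot": [0, 0, 0]}, {"hand": 30, "translation": [0, 0, -126], "delta_rot": [0, 0, 0]}]}}

```text
clock: 25.75
eef_pos: [455.6, -105.1, 342.3]
orientation: [-0.0, 0.942, -0.335, 0.002]
wrist_force: [0.7, 1.0, 0.1]
width: 0.455
gripper_force: 31.3
```

```bash
python3 go.py 632,271.8,345,41.8
```

```text
t 25.75 pos [ 455.6 -105.1  342.3] w 0.455 gf 31.3 J [-0.28 -0.09  2.1   0.    1.12  1.97] F [0.7 1.  0.1]
632,271.8,345,41.8 trans [-100.7 -403.7   -2.4] rot [ 1.000e-03 -5.000e-03 -1.412e+00]
```

>>> {"fn": "servo_tool", "kwargs": {"commands": [{"hand": 30, "translation": [-4, -15, 0], "delta_rot": [0, 0, -0.07]}, {"hand": 30, "translation": [-10, -41, -2], "delta_rot": [0, 0, -0.18]}, {"hand": 30, "translation": [-19, -76, -3], "delta_rot": [0, 0, -0.3]}, {"hand": 30, "translation": [-28, -114, -3], "delta_rot": [0, 0, -0.42]}, {"hand": 30, "translation": [-38, -152, -3], "delta_rot": [0, 0, -0.54]}, {"hand": 30, "translation": [-47, -190, -3], "delta_rot": [0, 0, -0.66]}, {"hand": 30, "translation": [-57, -228, -3], "delta_rot": [0, 0, -0.78]}, {"hand": 30, "translation": [-66, -266, -3], "delta_rot": [0, 0, -0.9]}, {"hand": 30, "translation": [-75, -300, -3], "delta_rot": [0, 0, -1.02]}, {"hand": 30, "translation": [-82, -328, -3], "delta_rot": [0, 0, -1.12]}]}}

```text
clock: 26.58
eef_pos: [598.2, 203.9, 340.7]
orientation: [-0.0, 0.975, 0.221, -0.001]
wrist_force: [0.3, -0.2, -0.3]
width: 0.458
gripper_force: 31.3
```

```bash
python3 go.py 632,271.8,340,41.8
```

```text
t 26.5833 pos [598.2 203.9 340.7] w 0.458 gf 31.3 J [0.29 0.23 1.77 0.   1.15 1.41] F [ 0.3 -0.2 -0.3]
632,271.8,340,41.8 trans [ 59.7 -46.7   0.6] rot [-0.001  0.002 -0.285]
```

>>> {"fn": "servo_tool", "kwargs": {"commands": [{"hand": 30, "translation": [18, -14, 0], "delta_rot": [0, 0, -0.09]}, {"hand": 30, "translation": [38, -30, 0], "delta_rot": [0, 0, -0.18]}, {"hand": 30, "translation": [53, -42, 0], "delta_rot": [0, 0, -0.25]}, {"hand": 30, "translation": [60, -48, 0], "delta_rot": [0, 0, -0.29]}, {"hand": 30, "translation": [60, -48, 0], "delta_rot": [0, 0, -0.29]}, {"hand": 30, "translation": [60, -48, 0], "delta_rot": [0, 0, -0.29]}]}}

```text
clock: 27.08
eef_pos: [631.6, 270.5, 340.7]
orientation: [0.0, 0.935, 0.356, -0.002]
wrist_force: [-1.4, -0.7, 0.0]
width: 0.457
gripper_force: 31.3
```

```bash
python3 go.py 632,271.8,260,41.8
```

```text
t 27.0833 pos [631.6 270.5 340.7] w 0.457 gf 31.3 J [ 0.37  0.33  1.64 -0.    1.18  1.21] F [-1.4 -0.7  0. ]
632,271.8,260,41.8 trans [ 1.5 -0.6 80.7] rot [-0.001  0.003 -0.002]
```

>>> {"fn": "servo_tool", "kwargs": {"commands": [{"hand": 30, "translation": [1, 0, 10], "delta_rot": [0, 0, 0]}, {"hand": 30, "translation": [1, 0, 28], "delta_rot": [0, 0, 0]}, {"hand": 30, "translation": [1, 0, 50], "delta_rot": [0, 0, 0]}, {"hand": 30, "translation": [1, 0, 70], "delta_rot": [0, 0, 0]}, {"hand": 30, "translation": [1, 0, 80], "delta_rot": [0, 0, 0]}, {"hand": 30, "translation": [1, 0, 80], "delta_rot": [0, 0, 0]}, {"hand": 30, "translation": [1, 0, 80], "delta_rot": [0, 0, 0]}]}}

```text
clock: 27.67
eef_pos: [632.4, 270.1, 261.7]
orientation: [0.0, 0.935, 0.355, -0.001]
wrist_force: [0.8, 0.0, -1.1]
width: 0.453
gripper_force: 31.3
```

```bash
python3 - <<'E'
from cyl import *
fit("side",np.array([634.,272]),52,85)
E
python3 go.py 632,271.8,215,41.8
```

```text
side 164 centre [632.4 269.8] rack frame -90.9 -1.1
t 27.7167 pos [633.  270.6 263.2] w 0.457 gf 31.3 J [ 0.37  0.4   1.7  -0.    1.04  1.21] F [-0.   0.2 -0.1]
632,271.8,215,41.8 trans [ 0.  -1.6 48.2] rot [ 0.    -0.001 -0.003]
```

>>> {"fn": "servo_tool", "kwargs": {"commands": [{"hand": 30, "translation": [1, -1, 2], "delta_rot": [0, 0, 0]}, {"hand": 30, "translation": [1, -1, 8], "delta_rot": [0, 0, 0]}, {"hand": 30, "translation": [1, -1, 16], "delta_rot": [0, 0, 0]}, {"hand": 30, "translation": [1, -1, 24], "delta_rot": [0, 0, 0]}, {"hand": 30, "translation": [1, -1, 32], "delta_rot": [0, 0, 0]}, {"hand": 30, "translation": [1, -1, 39], "delta_rot": [0, 0, 0]}, {"hand": 30, "translation": [1, -1, 44], "delta_rot": [0, 0, 0]}, {"hand": 30, "translation": [1, -1, 46], "delta_rot": [0, 0, 0]}, {"hand": 30, "translation": [1, -1, 46], "delta_rot": [0, 0, 0]}, {"hand": 30, "translation": [1, -1, 46], "delta_rot": [0, 0, 0]}]}}

```text
clock: 28.55
eef_pos: [633.0, 272.4, 216.6]
orientation: [0.0, 0.935, 0.356, 0.0]
wrist_force: [-0.1, -0.4, -1.6]
width: 0.455
gripper_force: 31.3
```

```bash
python3 go.py 632,271.8,214,41.8
```

```text
t 28.55 pos [633.  272.4 216.6] w 0.455 gf 31.3 J [ 0.37  0.45  1.72 -0.    0.97  1.21] F [-0.1 -0.4 -1.6]
632,271.8,214,41.8 trans [-1.1 -0.2  2.6] rot [ 0.    -0.    -0.002]
```

>>> {"fn": "servo_tool", "kwargs": {"commands": [{"hand": 30, "translation": [0, 0, 1], "delta_rot": [0, 0, 0]}, {"hand": 30, "translation": [0, 0, 2], "delta_rot": [0, 0, 0]}, {"hand": 30, "translation": [0, 0, 2], "delta_rot": [0, 0, 0]}, {"hand": 30, "translation": [0, 0, 2], "delta_rot": [0, 0, 0]}]}}

```text
clock: 28.88
eef_pos: [632.9, 272.4, 214.9]
orientation: [0.0, 0.935, 0.356, 0.0]
wrist_force: [0.3, -1.4, 0.1]
width: 0.455
gripper_force: 31.3
```

>>> {"fn": "servo_tool", "kwargs": {"commands": [{"hand": 44, "translation": [0, 0, 1], "delta_rot": [0, 0, 0]}, {"hand": 50, "translation": [0, 0, 1], "delta_rot": [0, 0, 0]}, {"hand": 70, "translation": [0, 0, 1], "delta_rot": [0, 0, 0]}, {"hand": 85, "translation": [0, 0, 1], "delta_rot": [0, 0, 0]}, {"hand": 85, "translation": [0, 0, 0], "delta_rot": [0, 0, 0]}, {"hand": 85, "translation": [0, 0, -25], "delta_rot": [0, 0, 0]}, {"hand": 85, "translation": [0, 0, -60], "delta_rot": [0, 0, 0]}, {"hand": 85, "translation": [0, 0, -95], "delta_rot": [0, 0, 0]}, {"hand": 85, "translation": [0, 0, -135], "delta_rot": [0, 0, 0]}, {"hand": 85, "translation": [0, 0, -150], "delta_rot": [0, 0, 0]}]}}

```text
clock: 29.72
eef_pos: [634.2, 272.9, 372.1]
orientation: [-0.0, 0.935, 0.356, 0.005]
wrist_force: [1.1, 1.1, 1.6]
width: 0.996
gripper_force: 0.0
```

>>> {"fn": "servo_tool", "kwargs": {"commands": [{"hand": 85, "translation": [-20, 25, 0], "delta_rot": [0, 0, 0]}, {"hand": 85, "translation": [-40, 50, 0], "delta_rot": [0, 0, 0]}, {"hand": 85, "translation": [-60, 75, 0], "delta_rot": [0, 0, 0]}, {"hand": 85, "translation": [-80, 100, 0], "delta_rot": [0, 0, 0]}, {"hand": 85, "translation": [-100, 125, 0], "delta_rot": [0, 0, 0]}, {"hand": 85, "translation": [-120, 150, 0], "delta_rot": [0, 0, 0]}, {"hand": 85, "translation": [-140, 175, 0], "delta_rot": [0, 0, 0]}, {"hand": 85, "translation": [-150, 190, 0], "delta_rot": [0, 0, 0]}, {"hand": 85, "translation": [-150, 190, 0], "delta_rot": [0, 0, 0]}, {"hand": 85, "translation": [-150, 190, 0], "delta_rot": [0, 0, 0]}]}}

```text
clock: 30.55
eef_pos: [647.3, 29.7, 364.8]
orientation: [-0.0, 0.935, 0.355, 0.0]
wrist_force: [-0.3, 1.5, -0.0]
width: 0.994
gripper_force: 0.0
```

Run:
```python
from cyl import *
for g in([494,146],[540,188],[587,230],[633,271]):
    g=np.array(g,float); fit("side",g,45,70); fit("side",g,78,101,17.5); fit("top",g,80,104,17.5)
p,d=imaging.read_camera("side"); a=cv2.resize(p[130:280,70:380],None,fx=2.5,fy=2.5)
cv2.imwrite("pics/s4.png",a)
```

```text
side 126 centre [493.8 146.5] rack frame 94.6 -1.5
side 176 centre [493.9 146. ] rack frame 94.9 -1.1
top 0 centre [494. 146.] rack frame 94.8 -1.1
side 136 centre [540.2 188.2] rack frame 32.2 -1.8
side 172 centre [540.4 187.5] rack frame 32.5 -1.1
top 183 centre [541.3 186.7] rack frame 32.4 0.1
side 136 centre [587.2 230.3] rack frame -30.8 -1.8
side 181 centre [587.9 230.3] rack frame -31.4 -1.3
top 178 centre [588.8 229.2] rack frame -31.3 0.1
side 134 centre [633.1 271.9] rack frame -92.8 -2.2
side 174 centre [634.2 271.7] rack frame -93.5 -1.3
top 167 centre [635.5 270.9] rack frame -93.9 0.2
```

View pics/s4.png

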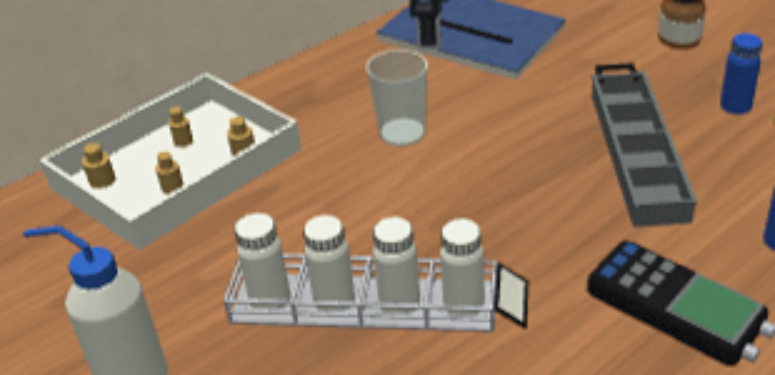

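The four bottles stand upright one to a cell, with sample 1 next to the card (caps at crop 460, 393, 324 and 256). The carrier is empty and the beaker, jar and wash bottle haven't moved.

```bash
python3 -c "
from station import ticket
print(ticket.hand_in())"
```

```text
the job is handed in; nothing more can be done
None
```

All four samples now stand upright in analysis rack cells 1–4 in order from the card, within about 2 mm of their cell centres by camera; the job is handed in at about 31 s, and no verdict came back.

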